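Make up two wheel-service kits

ROBOT

A 7-joint arm with a two-finger parallel gripper is mounted at the origin on the work surface. World frame = base frame: x ahead of the robot, y to its left, z up, the work surface at z = 0. Lengths are in mm, angles in rad, forces in N, time in s.
With the tool pointing down it reaches from about 400 to 850 mm from the base axis. Payload 4.5 kg.
Tool frame: the origin (TCP) lies at the very end of the fingers, on their centre line; the grasp point (between the pads) lies 19 mm behind it; z points along the fingers, y is the line along which they close (so a half turn about z gives the same grasp; the last joint's range is limited). The gripper opens to 85 mm and grips with 20 to 120 N. Pads are 22 mm wide; open, the fingers measure 114 mm over their backs; the gripper's body (76 mm by 85 mm) begins 54 mm behind the grasp point. The pads swing forward as they close: fully open they stand 13 mm farther back than shut.
Start: joints at [1.181, 0.689, -0.195, 1.565, 0.157, 0.902, -0.215], TCP at [257.048, -569.72, 231.317] pointing down, gripper open.
Joint ranges: [-3.01, 3.01], [-0.46, 2.08], [-1.47, 1.51], [0.13, 2.56], [-1, 4.14], [0.04, 2.09], [-2.66, 2.66]. Speed limits (rad/s): [2.57, 2.57, 3.14, 3.14, 3.14, 3.14, 3.14].

INTERFACE

Orientations are given as a rotation vector (axis times angle).
In Python, from cell import r gives the robot as it stands.
- The arm moves only by the tool hand_motion, called as name([rows], argument=value, ...), one row to a line, values as JSON. Schema: {"type":"object","properties":{"motion":{"type":"array","items":{"type":"object","properties":{"tx":{"type":"number"},"ty":{"type":"number"},"tz":{"type":"number"},"rx":{"type":"number"},"ry":{"type":"number"},"rz":{"type":"number"}},"additionalProperties":false},"minItems":1,"maxItems":10},"finger_gap":{"type":"number"},"squeeze":{"type":"number"},"only":{"type":"string"},"quiet":{"type":"boolean"},"lines":{"type":"string"}},"required":["motion"],"additionalProperties":false}. motion is a list of rows, 1 to 10 of them, each an object with the fields tx, ty, tz (the shift in shares of the most that a row can go, 1 being 62.5 mm), rx, ry, rz (a rotation vector in normalised numbers (1 is 2 rad)); a field left out counts as zero; each row shifts and turns the commanded pose from where the row before left it, along the tool's axes as they then stand; what a row does not reach is not made up. A row lasts 1/8 s, in which the tool goes at most 62.5 mm and 0.188 rad, less where a joint would pass 70% of its speed; a pose out of reach is approached as far as the arm can. finger_gap is the opening from 0.0 (shut) to 1.0 (fully open), set as the call begins (left out keeps the last). The fingers move at their own pace and stop on an object; squeeze is the grip in N (left out, the last holds). Time passes only in rows, so rows that do not move let the fingers close. The tool returns the time, the measured TCP pose, the force, the opening and the grip force at its end. only (a regular expression) keeps the lines of the reply that match it, lines (a string "A,B") keeps lines A to B, and quiet returns only ok. Input that does not fit is refused with a message, and nothing moves.
- r.read_state(): the state, without advancing time (a new reading comes with each control period).
- r.get_image(name): name is "side" or "top"; returns (picture, depth): 400x640x3 uint8, blue, green, red; 400x640 float32, mm along the optical axis (not along the pixel's ray), 0 where there is no reading.
- r.calibration(name): a dict with "camera_matrix" (3x3 intrinsics, pixels), "distortion" ([k1, k2, p1, p2, k3] as OpenCV has them; the pictures are not rectified), "T" (4x4, takes a point from camera to world coordinates). Camera axes: x right, y up, looking along -z (the intrinsics and any distortion apply to the point x, -y, -z); pixel columns grow to the right and rows downward; lengths in mm; the calibration is good to about 2 mm. A picture is of the moment at which its call begins. calibration takes no time and is no camera call.
- r.sign_off(): hands the job in; it is judged then, once.
The state is a dict: "t": time; "qpos": joint angles; "qvel": joint speeds; "effort": joint torques, N m; "eef_pos": TCP position; "tcp_rot": TCP orientation; "contact_force": force on the tool from outside, world axes, zero at the start; "ft_torque": the same for the moment, N m; "gripper_width": opening from 0.0 (shut) to 1.0 (fully open); "grasp_force": force on a finger pad.
Only numpy, scipy, OpenCV 4.12 (cv2) and the standard library are available. Lean on these libraries where they do the work, as an engineer would, in place of code of your own. Each camera call takes 0.05 s, during which the arm holds its last target. There are 200 camera calls.

TASK

Make up the two service kits from the stock on the bench. The short tray gets the slimmest spacer and the brake piston; the long tray gets the oil filter in its large compartment, and the widest spacer and the hub nut in its two narrow ones: one part to a compartment, each standing upright and flat on the tray floor as it stands now. Leave the middle-sized spacer, the spray can and the spanner where they are, and let go of everything at the end.

Things in the scene. Friction and masses are not known exactly. Their poses are not given: they have to be found in the camera images.
- long_tray: Low aluminium tray, grey floor, fixed to the bench, three compartments in a row: 92 mm along its x, 220 mm along its y. Floor 3 mm thick; walls and dividers 4 mm thick, tops 12 mm above the bench. Each compartment is 84 mm along x, centred on x=0; along y: two narrow ones of 60 mm centred at y=-76 and y=-12 mm, a large one of 84 mm centred at y=+64 mm. Origin: centre of its underside, z up.
- short_tray: Low aluminium tray, grey floor, fixed to the bench, two equal compartments: 92 mm along its x, 140 mm along its y. Floor 3 mm thick; walls and divider 4 mm thick, tops 12 mm above the bench. Each compartment is 84 mm along x, 64 mm along y, centred at x=0 and y=-34 or +34 mm. Origin: centre of its underside, z up.
- oil_filter: White spin-on oil filter canister, the biggest part of the stock: 62 mm in diameter up to 50 mm high, fluted and 56 to 60 mm across above, 72 mm tall, domed top; about 0.25 kg. Round, so its yaw does not matter. Origin: centre of its underside, z along its axis, up. Loose, upright on the bench.
- hub_nut: Solid steel hexagon hub nut with a round flange at its foot: hexagon 36 mm across flats, from 6 to 32 mm high; flange 42 mm in diameter, 6 mm thick; 32 mm tall in all; dark bore seen on top; about 0.15 kg. Flats face its +x and -x and every 60 degrees. Origin: centre of its underside, z along its axis, up. Loose, upright on the bench.
- wide_spacer: The widest of three plain steel spacer tubes: 44 mm outside, 28 mm bore right through, 45 mm tall; about 0.12 kg. Round, so its yaw does not matter. Origin: centre of its underside, z along its axis, up. Loose, upright on the bench.
- middle_spacer: The middle one of the three plain steel spacer tubes, in no kit: 32 mm outside, 20 mm bore right through, 45 mm tall; about 0.08 kg. To be left where it stands. Origin: centre of its underside, z along its axis, up. Loose, upright on the bench.
- slim_spacer: The slimmest of the three plain steel spacer tubes: 20 mm outside, 10 mm bore right through, 45 mm tall; about 0.05 kg. Round, so its yaw does not matter. Origin: centre of its underside, z along its axis, up. Loose, upright on the bench.
- piston: Steel brake caliper piston, a thin-walled cup with its open end up: 46 mm outside, wall 4 mm, bottom 6 mm, 36 mm tall; about 0.12 kg. Round, so its yaw does not matter. Origin: centre of its underside, z along its axis, up. Loose, upright on the bench.
- spray_can: Tall white spray can with a yellow band and red cap, 62 mm in diameter, 201 mm tall, standing on the robot's left of the work. Bystander, loose, not to be disturbed. Origin: centre of its underside.
- spanner: Steel spanner, 190 mm long, lying flat along its x, on the robot's right of the work. Bystander, loose, not to be disturbed. Origin: on the bench under its middle.

How it is judged (in metres and radians):
At the end, for the whole second after the job is handed in: Filter in the long tray's large compartment, widest spacer and hub nut one in each narrow one, slimmest spacer and piston one in each of the short tray's: axis within its compartment, underside within 3.5 mm of the tray floor, upright within 0.12 rad, at rest, released (x of oil_filter in the frame of long_tray between -0.042 and 0.042 m and y of oil_filter in the frame of long_tray between 0.022 and 0.106 m and ((x of wide_spacer in the frame of long_tray between -0.042 and 0.042 m and y of wide_spacer in the frame of long_tray between -0.106 and -0.046 m and x of hub_nut in the frame of long_tray between -0.042 and 0.042 m and y of hub_nut in the frame of long_tray between -0.042 and 0.018 m) or (x of wide_spacer in the frame of long_tray between -0.042 and 0.042 m and y of wide_spacer in the frame of long_tray between -0.042 and 0.018 m and x of hub_nut in the frame of long_tray between -0.042 and 0.042 m and y of hub_nut in the frame of long_tray between -0.106 and -0.046 m)) and ((x of slim_spacer in the frame of short_tray between -0.042 and 0.042 m and y of slim_spacer in the frame of short_tray between -0.066 and -0.002 m and x of piston in the frame of short_tray between -0.042 and 0.042 m and y of piston in the frame of short_tray between 0.002 and 0.066 m) or (x of slim_spacer in the frame of short_tray between -0.042 and 0.042 m and y of slim_spacer in the frame of short_tray between 0.002 and 0.066 m and x of piston in the frame of short_tray between -0.042 and 0.042 m and y of piston in the frame of short_tray between -0.066 and -0.002 m)) and z of oil_filter in the frame of long_tray between -0.001 and 0.0065 m and angle between each of oil_filter, wide_spacer, hub_nut, slim_spacer, piston's own z axis and vertical below 0.12 rad and linear speed of each of oil_filter, wide_spacer, hub_nut, slim_spacer, piston below 0.02 m/s and contact force between each of oil_filter, wide_spacer, hub_nut, slim_spacer, piston and the fingers below 0.1 N and z of wide_spacer in the frame of long_tray between -0.001 and 0.0065 m and z of hub_nut in the frame of long_tray between -0.001 and 0.0065 m and z of slim_spacer in the frame of short_tray between -0.001 and 0.0065 m and z of piston in the frame of short_tray between -0.001 and 0.0065 m); the robot touches nothing.
It fails at once if the middle-sized spacer shifted more than 25 mm or tipped over (distance of middle_spacer from where it was at the start of the episode above 0.025 m or angle between middle_spacer's own z axis and vertical above 0.3 rad).
It fails at once if the spray can shifted more than 25 mm or tipped over (distance of spray_can from where it was at the start of the episode above 0.025 m or angle between spray_can's own z axis and vertical above 0.3 rad).
It fails at once if the spanner shifted more than 25 mm (distance of spanner from where it was at the start of the episode above 0.025 m).
It also fails if it takes over 128 s, if anything falls off the work surface, if the arm or the gripper's body presses on something with over 40 N, if the wrist force passes 120 N, or if a joint passes its speed limit or range.

## Working session

There is one attempt and no reset: what is moved stays moved. The work goes in short steps, Python scripts to look and compute and a tool call to move; the robot and the scene stay as the last step left them, time stands still between calls to the robot, and variables do not carry over. Pictures are saved under pics/ and viewed, at most 14 in all, crops included, and the job is handed in when it is done.

```bash
ls; mkdir -p pics; python3 - <<'E'
from cell import r
import cv2, numpy as np
s=r.read_state(); print(s)
for n in ("top","side"):
    im,d=r.get_image(n); c=r.calibration(n); print(n,c)
    cv2.imwrite(f"pics/{n}0.png",im); np.save(f"{n}0.npy",d)
E
```

```text
pics
{'t': 0.0, 'qpos': array([ 1.18080146,  0.69001316, -0.19454227,  1.56638515,  0.15729173,
        0.90248811, -0.21510813]), 'qvel': array([ 0.00135963, -0.00119357,  0.00058173,  0.00049413,  0.00039833,
        0.00023194,  0.00013907]), 'effort': array([-3.52996840e-04, -5.39604485e+01, -1.26638845e+00, -1.58533341e+01,
        9.14966542e-03,  9.69962392e-03,  1.24300122e-06]), 'eef_pos': array([ 256.70734893, -569.11103298,  230.45560177]), 'tcp_rot': array([-3.06950336e+00, -6.60490112e-01,  7.97115922e-04]), 'contact_force': array([-0.02936686, -0.32986008,  0.13282888]), 'ft_torque': array([ 0.01155217, -0.01338635, -0.02595051]), 'grasp_force': 0.0, 'gripper_width': 1.0000802819361758}
top {'camera_matrix': array([[408.15789781,   0.        , 324.0038406 ],
       [  0.        , 408.15789781, 199.85299459],
       [  0.        ,   0.        ,   1.        ]]), 'distortion': array([0.00153257, 0.        , 0.        , 0.        , 0.        ]), 'T': array([[-1.52501403e-01,  9.58563588e-01, -2.40622463e-01,
         3.16792857e+02],
       [-9.88287633e-01, -1.49278943e-01,  3.16757257e-02,
         2.46859845e+01],
       [-5.55666975e-03,  2.42634797e-01,  9.70101788e-01,
         1.03304200e+03],
       [ 0.00000000e+00,  0.00000000e+00,  0.00000000e+00,
         1.00000000e+00]])}
side {'camera_matrix': array([[439.34486783,   0.        , 322.57767102],
       [  0.        , 439.34486783, 201.25206477],
       [  0.        ,   0.        ,   1.        ]]), 'distortion': array([-0.0862238,  0.       ,  0.       ,  0.       ,  0.       ]), 'T': array([[-9.59724152e-01,  1.91154172e-01, -2.05887434e-01,
         2.45805364e+02],
       [-2.80695435e-01, -6.21595118e-01,  7.31320438e-01,
         1.04576834e+03],
       [ 1.18163289e-02,  7.59657549e-01,  6.50215950e-01,
         9.63526790e+02],
       [ 0.00000000e+00,  0.00000000e+00,  0.00000000e+00,
         1.00000000e+00]])}
```

View pics/top0.png

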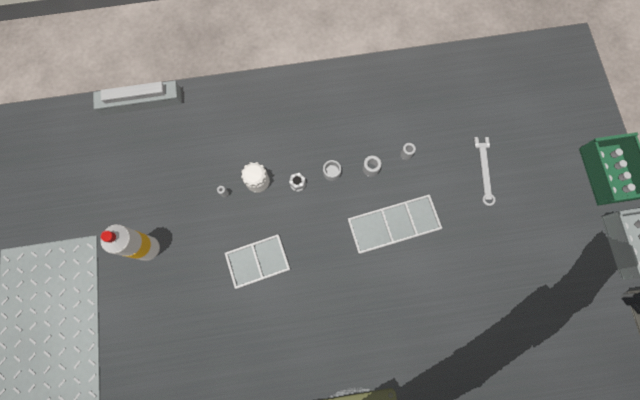

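View pics/side0.png

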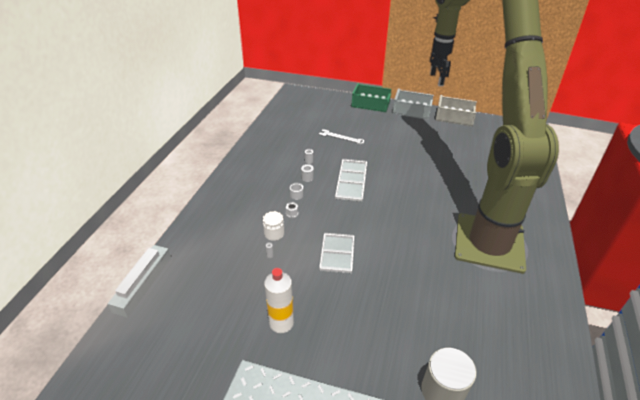

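The top view shows, left to right: slim spacer (223,190), filter (255,178), nut (297,182), piston (332,171), wide spacer (372,166), middle spacer (409,150), and the spanner (486,170). The short tray is at (257,262) and the long tray at (395,224), with its large compartment on the left. The side view agrees: slim spacer at (269,250), filter (273,225), nut (292,210), piston (296,191), wide spacer (307,173), middle spacer (309,156).

```bash
cat > h.py <<'E'
import cv2, numpy as np
from cell import r
from scipy.spatial.transform import Rotation as R
def cast(n,uv,z):
    "pixels -> world points on the plane at height z"
    c=r.calibration(n); p=cv2.undistortPoints(np.float64(uv).reshape(-1,1,2),c["camera_matrix"],c["distortion"])[:,0]
    d=np.c_[p[:,0],-p[:,1],-np.ones(len(p))]; T=c["T"]; d=d@T[:3,:3].T
    return T[:3,3]+d*((z-T[2,3])/d[:,2])[:,None]
def cloud(n,depth):
    "HxWx3 world points"
    c=r.calibration(n); v,u=np.mgrid[:400,:640]
    p=cv2.undistortPoints(np.float64(np.c_[u.ravel(),v.ravel()]).reshape(-1,1,2),c["camera_matrix"],c["distortion"])[:,0]
    P=np.c_[p[:,0],-p[:,1],-np.ones(len(p))]*depth.reshape(-1,1)
    return (P@c["T"][:3,:3].T+c["T"][:3,3]).reshape(400,640,3)
def circ(P):
    A=np.c_[2*P[:,:2],np.ones(len(P))]; s=np.linalg.lstsq(A,(P[:,:2]**2).sum(1),rcond=None)[0]
    return s[0],s[1],np.sqrt(s[2]+s[0]**2+s[1]**2)
E
python3 - <<'E'
from h import *
parts=dict(slim=((223,190),(269,250),45),filt=((255,178),(273,225),72),nut=((297,182),(292,210),32),pist=((332,171),(296,191),36),wide=((372,166),(307,173),45),mid=((409,150),(309,156),45))
for ci,n in enumerate(("top","side")):
    d=np.load(f"{n}0.npy"); im=cv2.imread(f"pics/{n}0.png"); W=cloud(n,d)
    print(n,"bench z", np.median(W[195:215,200:215,2]) if n=="top" else np.median(W[250:270,380:400,2]))
    for k,v in parts.items():
        u,w=v[ci]; h=v[2]; s=22
        Z=W[w-s:w+s,u-s:u+s]
        m=(Z[...,2]>h-7)&(Z[...,2]<h+8)&(np.linalg.norm(Z[...,:2]-np.median(W[w-3:w+4,u-3:u+4].reshape(-1,3),0)[:2],axis=2)<45)
        ys,xs=np.nonzero(m); 
        if len(xs)<5: print(k,"few",len(xs)); continue
        uv=np.c_[xs+u-s,ys+w-s]; P=cast(n,uv,h)
        hull=cv2.convexHull(np.float32(P[:,:2])); (c,rad)=cv2.minEnclosingCircle(hull)
        print(k,len(xs),"zmed %.1f"%np.median(Z[m][:,2]),"mec",np.round(c,1),"r%.1f"%rad,"hullcirc",np.round(circ(hull[:,0]),1))
im=cv2.imread("pics/top0.png"); d=np.load("top0.npy"); W=cloud("top",d)
g=im.min(2)
for k,(u,w) in dict(short=(257,262),long=(395,224)).items():
    m=np.zeros_like(g); b=60; m[w-34:w+34,u-b:u+b]=(g[w-34:w+34,u-b:u+b]>110)
    cs,_=cv2.findContours(m,cv2.RETR_EXTERNAL,cv2.CHAIN_APPROX_NONE); c=max(cs,key=cv2.contourArea)
    P=cast("top",c[:,0],12)[:,:2]; q=cv2.minAreaRect(np.float32(P)); print(k,q, np.round(cv2.boxPoints(q)))
big=cv2.resize(im[125:305,205:445],None,fx=3.3,fy=3.3,interpolation=cv2.INTER_CUBIC); cv2.imwrite("pics/crop0.png",big)
E
```

```text
top bench z 0.9370715947595727
slim 45 zmed 45.3 mec [629.5 245.6] r10.5 hullcirc [628.9 245.8   9.7]
filt 434 zmed 71.4 mec [649.7 156.1] r31.0 hullcirc [649.4 155.8  30.1]
nut 179 zmed 33.0 mec [628.   51.9] r20.6 hullcirc [627.6  51.6  19.4]
pist 100 zmed 36.2 mec [643.6 -41.1] r23.6 hullcirc [643.5 -41.4  22.8]
wide 151 zmed 45.4 mec [ 637.4 -144.4] r22.9 hullcirc [ 637.4 -144.4   22. ]
mid 87 zmed 44.7 mec [ 663.  -245.2] r16.7 hullcirc [ 663.2 -245.    15.7]
side bench z -0.17451376868507396
slim 31 zmed 43.3 mec [629.3 247.8] r12.1 hullcirc [631.2 248.4  11.1]
filt 184 zmed 69.9 mec [647. 166.] r29.2 hullcirc [647.8 165.2  27.9]
nut 93 zmed 32.0 mec [628.3  56.6] r23.0 hullcirc [628.6  56.4  21. ]
pist 62 zmed 34.5 mec [644.5 -35.7] r26.6 hullcirc [645.3 -35.1  24.6]
wide 67 zmed 43.5 mec [ 638.2 -138.9] r26.0 hullcirc [ 638.5 -139.2   23.6]
mid 37 zmed 44.0 mec [ 665.3 -241.3] r19.8 hullcirc [ 665.5 -241.1   17.5]
short ((431.13037109375, 183.6120147705078), (293.537841796875, 153.92689514160156), 84.94727325439453) [[342.  44.]
 [495.  31.]
 [521. 323.]
 [367. 337.]]
long ((485.43206787109375, -160.9136962890625), (271.1651916503906, 173.01271057128906), 81.1396713256836) [[ 379. -282.]
 [ 550. -308.]
 [ 592.  -40.]
 [ 421.  -14.]]
```

View pics/crop0.png

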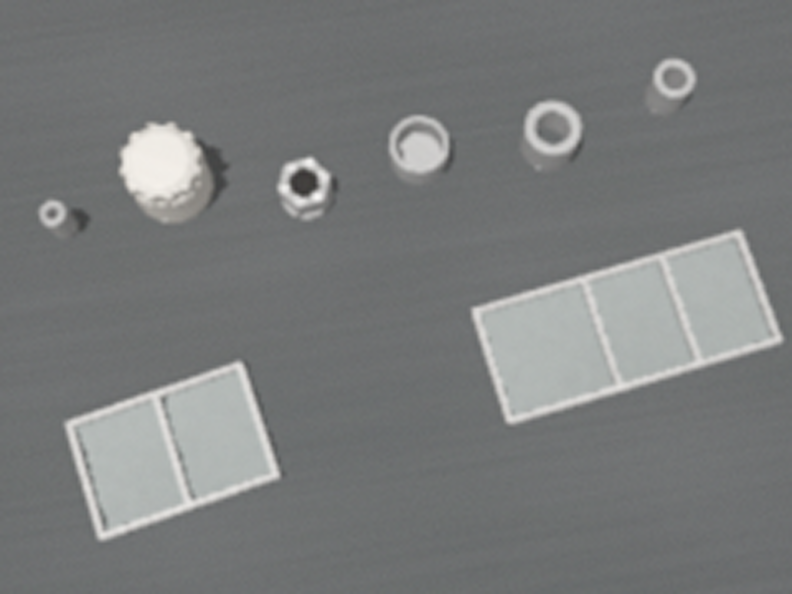

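The crop shows the short tray's corners at crop pixels (66,422), (242,362), (280,474), (102,539). The long tray's are at (473,310), (741,231), (782,340), (511,423), with its large compartment on the left. All parts are upright.

```bash
cat >> h.py <<'E'
def go(x,y,z,yaw,s=None):
    "tool y at yaw (mod pi): tool-frame rotation first, then translation in the turned axes"
    s=s or r.read_state(); Rc=R.from_rotvec(s["tcp_rot"])
    best=None
    for a in (yaw,yaw+np.pi):
        ty=np.array([np.cos(a),np.sin(a),0]); tz=np.array([0,0,-1.]); Rt=R.from_matrix(np.c_[np.cross(ty,tz),ty,tz])
        rv=(Rc.inv()*Rt).as_rotvec()
        if best is None or np.linalg.norm(rv)<np.linalg.norm(best[0]): best=(rv,Rt)
    rv,Rt=best; print("at",np.round(s["eef_pos"],1),"rot",np.round(rv,3),"then d",np.round(Rt.inv().apply(np.array([x,y,z])-s["eef_pos"]),1),"q7 %.2f"%s["qpos"][6])
E
python3 - <<'E'
from h import *
C=dict(short=[(66,422),(242,362),(280,474),(102,539)],long=[(473,310),(741,231),(782,340),(511,423)])
im=cv2.imread("pics/top0.png"); g=im.min(2)
for k,c in C.items():
    uv=(np.array(c)+.5)/3.3-.5+[205,125]
    P=cast("top",uv,12)[:,:2]
    m=np.zeros_like(g); cv2.fillConvexPoly(m,np.int32(np.round(uv.mean(0)+(uv-uv.mean(0))*1.12)),255)
    t,_=cv2.threshold(g[m>0].reshape(-1,1),0,255,cv2.THRESH_OTSU); mm=((g>t-10)&(m>0)).astype(np.uint8)
    cs,_=cv2.findContours(mm,cv2.RETR_EXTERNAL,cv2.CHAIN_APPROX_NONE); cc=max(cs,key=cv2.contourArea)
    q=cv2.minAreaRect(np.float32(cast("top",cc[:,0],12)[:,:2]))
    ax=(P[0]+P[3]-P[1]-P[2]); yaw=np.arctan2(-ax[0],ax[1])
    # y axis points to image left
    o=P.mean(0); print(k,t,"clicked",o.round(1),"sides",np.linalg.norm(P-np.roll(P,1,0),axis=1).round(),"yaw_y-90 %.3f"%yaw,"rect",np.round(q[0],1),np.round(q[1],1),q[2])
    X=np.array([np.cos(yaw),np.sin(yaw)]);Y=np.array([-X[1],X[0]])
    for y in ([-34,34] if k=="short" else [-76,-12,64]): print("  comp",y,(np.array(q[0])+y*Y).round(1),(o+y*Y).round(1))
d=np.load("top0.npy"); W=cloud("top",d); Z=W[160:204,275:319]
m=(abs(Z[...,2]-32)<5)&(np.linalg.norm(Z[...,:2]-[628,52],axis=2)<40); ys,xs=np.nonzero(m)
P=cast("top",np.c_[xs+275,ys+160],32)[:,:2]; h=P-np.array([627.8,51.7]); a=np.arctan2(h[:,1],h[:,0]); rr=np.hypot(*h.T)
# flats at the yaw whose support width is least
for w in range(0,60,6):
    print(w,*[round(float(np.ptp(h@[np.cos(b),np.sin(b)])),1) for b in np.radians([w,w+60,w+120])])
print(R.from_rotvec(r.read_state()["tcp_rot"]).as_matrix().round(2))
go(649.6,156,150,-0.2)
E
```

```text
short 148.0 clicked [441.8 179.8] sides [ 92. 140.  90. 140.] yaw_y-90 0.188 rect [441.3 181.3] [ 96.3 143.3] 10.76369857788086
  comp -34 [447.7 147.9] [448.2 146.4]
  comp 34 [435.  214.7] [435.5 213.2]
long 146.0 clicked [ 482. -177.] sides [ 91. 220.  90. 218.] yaw_y-90 0.139 rect [ 482.1 -175.9] [ 96.3 224.5] 7.874846935272217
  comp -76 [ 492.6 -251.1] [ 492.6 -252.2]
  comp -12 [ 483.7 -187.8] [ 483.7 -188.9]
  comp 64 [ 473.2 -112.5] [ 473.2 -113.6]
0 37.5 37.7 38.1
6 37.0 36.6 36.7
12 37.7 37.0 36.7
18 39.2 38.0 38.0
24 40.3 38.8 38.8
30 40.9 39.8 39.3
36 41.1 40.3 39.3
42 40.8 40.4 38.9
48 40.1 40.1 38.0
54 38.9 39.3 37.5
[[ 0.91  0.41 -0.  ]
 [ 0.41 -0.91  0.  ]
 [-0.   -0.   -1.  ]]
at [ 256.7 -569.2  230.5] rot [-0.002 -0.001 -0.947] then d [788.8 241.   80.5] q7 -0.22
```

The manual's scale: shifts go in shares of 62.5 mm and turns go in shares of 2 rad. Converting my numbers, -0.183 rad / 2 = -0.0915.

hand_motion([
  {"rz": -0.0915},
  {"rz": -0.0915},
  {"rz": -0.0915},
  {"rz": -0.0915},
  {"rz": -0.0915},
  {"rz": -0.0915},
  {"rz": -0.0915},
  {},
], finger_gap=1, squeeze=40)

```text
t: 1.1
eef_pos: [256.7, -569.5, 230.7]
tcp_rot: [-2.07, -2.362, -0.001]
contact_force: [-0.4, 0.6, 0.1]
gripper_width: 1.0
grasp_force: 0.0
```

```bash
python3 -c "
from h import *
go(637.4,-144.4,140,.14)"
```

```text
at [ 256.7 -569.5  230.7] rot [ 0.    -0.001 -0.008] then d [367.8 436.3  90.7] q7 0.82
```

Converted, 43.6 mm is 0.6976, 36.8 mm is 0.5888.

hand_motion([
  {"tx": 0.5888,"ty": 0.6976,"tz": 0.144},
  {"tx": 0.5888,"ty": 0.6976,"tz": 0.144},
  {"tx": 0.5888,"ty": 0.6976,"tz": 0.144},
  {"tx": 0.5888,"ty": 0.6976,"tz": 0.144},
  {"tx": 0.5888,"ty": 0.6976,"tz": 0.144},
  {"tx": 0.5888,"ty": 0.6976,"tz": 0.144},
  {"tx": 0.5888,"ty": 0.6976,"tz": 0.144},
  {"tx": 0.5888,"ty": 0.6976,"tz": 0.144},
  {"tx": 0.5888,"ty": 0.6976,"tz": 0.144},
  {"tx": 0.5888,"ty": 0.6976,"tz": 0.144},
])

```text
t: 2.35
eef_pos: [641.0, -145.4, 140.9]
tcp_rot: [2.072, 2.361, -0.001]
contact_force: [1.0, -0.4, 0.5]
gripper_width: 0.998
grasp_force: 0.0
```

hand_motion([
  {},
  {},
])

```text
t: 2.6
eef_pos: [639.4, -147.2, 140.9]
tcp_rot: [-2.07, -2.363, 0.003]
contact_force: [-0.6, -1.3, 0.1]
gripper_width: 0.996
grasp_force: 0.0
```

```bash
python3 -c "
from h import *
go(637.4,-144.4,14,.14)"
```

```text
at [ 639.4 -147.2  140.9] rot [-0.001  0.001 -0.008] then d [  3.1  -1.6 126.9] q7 -0.09
```

Converted, 40 mm is 0.64, 30 mm is 0.48.

hand_motion([
  {"tx": 0.048,"ty": -0.024,"tz": 0.64},
  {"tz": 0.64},
  {"tz": 0.48},
  {"tz": 0.272},
  {},
])

```text
t: 3.22
eef_pos: [637.0, -145.2, 13.6]
tcp_rot: [-2.069, -2.362, 0.003]
contact_force: [0.6, 0.4, 0.8]
gripper_width: 1.001
grasp_force: 0.0
```

hand_motion([
  {},
  {},
  {},
  {},
  {},
  {},
], finger_gap=0, squeeze=40)

```text
t: 3.98
eef_pos: [638.8, -144.2, 15.9]
tcp_rot: [2.067, 2.364, 0.001]
contact_force: [-0.3, -0.6, 4.7]
gripper_width: 0.507
grasp_force: 40.2
```

hand_motion([
  {},
])

```text
t: 4.1
eef_pos: [638.8, -144.2, 15.9]
tcp_rot: [2.067, 2.364, 0.001]
contact_force: [-1.7, 0.0, 4.8]
gripper_width: 0.505
grasp_force: 40.2
```

```bash
python3 - <<'E'
from h import *
im,d=r.get_image("top"); cv2.imwrite("pics/g1.png",cv2.resize(im[100:260,280:480],None,fx=3,fy=3))
E
```

```text
(no output)
```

View pics/g1.png

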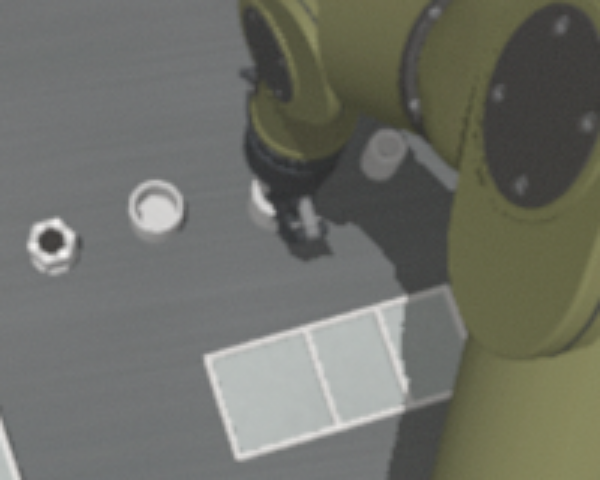

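The gripper holds the wide spacer (crop pixel 270,205), and its neighbours are undisturbed. I'll lift it to the far narrow compartment.

Converted, -40 mm is -0.64, -25 mm is -0.4.

hand_motion([
  {"tz": -0.32},
  {"tz": -0.64},
  {"tz": -0.4},
])

```text
t: 4.53
eef_pos: [639.2, -143.9, 102.5]
tcp_rot: [2.066, 2.363, 0.003]
contact_force: [0.2, 0.3, -1.9]
gripper_width: 0.504
grasp_force: 41.1
```

```bash
python3 -c "
from h import *
go(492.6,-251.5,100,.139)"
```

```text
at [ 639.2 -143.9  102.5] rot [ 0.003  0.001 -0.005] then d [ -86.2 -160.1    2.5] q7 -0.12
```

Converted, -32 mm is -0.512, -17.2 mm is -0.2752.

hand_motion([
  {"tx": -0.2752,"ty": -0.512},
  {"tx": -0.2752,"ty": -0.512},
  {"tx": -0.2752,"ty": -0.512},
  {"tx": -0.2752,"ty": -0.512},
  {"tx": -0.2752,"ty": -0.512},
  {},
  {},
])

```text
t: 5.4
eef_pos: [492.2, -250.4, 100.4]
tcp_rot: [2.066, 2.364, 0.002]
contact_force: [0.3, -0.5, -0.7]
gripper_width: 0.505
grasp_force: 41.1
```

```bash
python3 -c "
from h import *
go(492.6,-251.5,19.5,.139)"
```

```text
at [ 492.2 -250.4  100.4] rot [ 0.003  0.001 -0.005] then d [-1.2  0.2 80.9] q7 -0.02
```

Converted, 35 mm is 0.56, 30 mm is 0.48.

hand_motion([
  {"tx": -0.016,"tz": 0.56},
  {"tz": 0.48},
  {"tz": 0.16},
  {"tz": 0.08},
  {},
  {},
])

```text
t: 6.15
eef_pos: [491.8, -251.8, 20.2]
tcp_rot: [2.067, 2.364, 0.001]
contact_force: [0.2, -1.0, -1.9]
gripper_width: 0.509
grasp_force: 41.1
```

hand_motion([
  {},
  {},
  {},
], finger_gap=0.62)

```text
t: 6.52
eef_pos: [491.3, -251.7, 19.5]
tcp_rot: [2.067, 2.365, 0.0]
contact_force: [-0.2, 0.3, -0.3]
gripper_width: 0.62
grasp_force: 0.0
```

hand_motion([
  {"tz": -0.32},
  {"tz": -0.64},
  {"tz": -0.64},
  {},
])

```text
t: 7.02
eef_pos: [493.1, -252.3, 122.1]
tcp_rot: [2.065, 2.36, 0.003]
contact_force: [-0.5, 0.1, 0.6]
gripper_width: 0.62
grasp_force: 0.0
```

```bash
python3 -c "
from h import *
go(627.8,51.7,110,.14)"
```

```text
at [ 493.1 -252.3  122.1] rot [ 0.005  0.003 -0.006] then d [282.2 175.8  12.1] q7 0.00
```

Converted, 40.3 mm is 0.6448, 25 mm is 0.4.

hand_motion([
  {"tx": 0.6448,"ty": 0.4,"tz": 0.032},
  {"tx": 0.6448,"ty": 0.4,"tz": 0.032},
  {"tx": 0.6448,"ty": 0.4,"tz": 0.032},
  {"tx": 0.6448,"ty": 0.4,"tz": 0.032},
  {"tx": 0.6448,"ty": 0.4,"tz": 0.032},
  {"tx": 0.6448,"ty": 0.4,"tz": 0.032},
  {"tx": 0.6448,"ty": 0.4},
  {},
  {},
], finger_gap=1)

```text
t: 8.15
eef_pos: [625.9, 50.4, 106.1]
tcp_rot: [-2.067, -2.365, 0.004]
contact_force: [0.5, -0.2, 0.2]
gripper_width: 0.998
grasp_force: 0.0
```

```bash
python3 -c "
from h import *
go(627.8,51.7,9,.14)
im,d=r.get_image('top'); cv2.imwrite('pics/g2.png',cv2.resize(im[125:305,205:445],None,fx=3.3,fy=3.3))"
```

```text
at [625.9  50.4 106.1] rot [-0.002  0.001 -0.006] then d [ 1.   2.  97.1] q7 -0.41
```

View pics/g2.png

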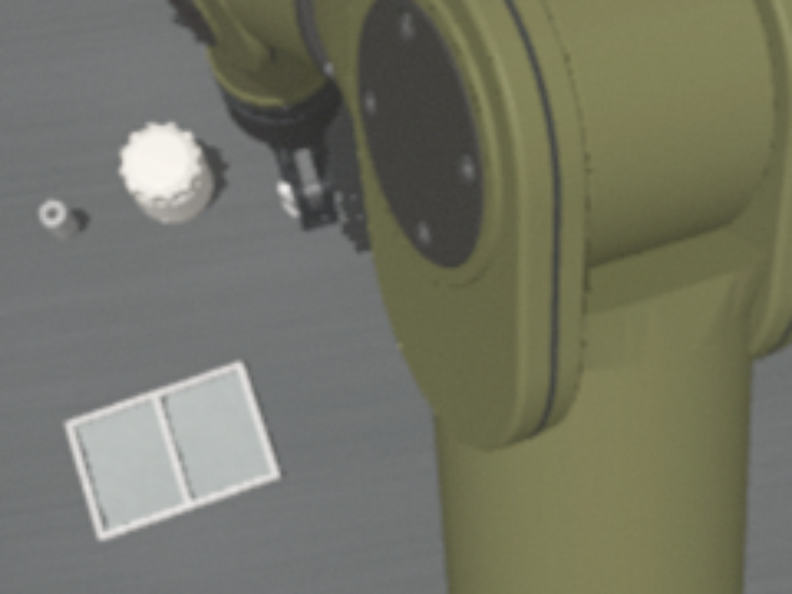

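The arm hides the long tray; the nut (crop pixel 290,195) sits under the fingers. I'll descend and grip.

hand_motion([
  {"tx": 0.016,"ty": 0.032,"tz": 0.64},
  {"tz": 0.56},
  {"tz": 0.24},
  {"tz": 0.112},
  {},
])

```text
t: 8.82
eef_pos: [629.1, 52.3, 10.8]
tcp_rot: [2.068, 2.364, 0.001]
contact_force: [-0.5, -0.7, 0.2]
gripper_width: 0.998
grasp_force: 0.0
```

hand_motion([
  {},
  {},
  {},
  {},
  {},
  {},
  {},
], finger_gap=0, squeeze=40)

```text
t: 9.7
eef_pos: [629.1, 52.7, 11.1]
tcp_rot: [2.067, 2.365, 0.001]
contact_force: [-1.1, 0.2, 5.4]
gripper_width: 0.41
grasp_force: 41.8
```

hand_motion([
  {"tz": -0.32},
  {"tz": -0.64},
  {"tz": -0.48},
  {},
])

```text
t: 10.2
eef_pos: [630.8, 53.1, 103.5]
tcp_rot: [2.066, 2.362, 0.007]
contact_force: [0.6, -0.3, -1.9]
gripper_width: 0.417
grasp_force: 41.1
```

```bash
python3 -c "
from h import *
go(483.7,-188.3,100,.139)"
```

```text
at [630.8  53.1 103.5] rot [ 0.006 -0.    -0.005] then d [-218.7 -179.1    3.5] q7 -0.42
```

Converted, -36.4 mm is -0.5824, -29.8 mm is -0.4768.

hand_motion([
  {"tx": -0.5824,"ty": -0.4768},
  {"tx": -0.5824,"ty": -0.4768},
  {"tx": -0.5824,"ty": -0.4768},
  {"tx": -0.5824,"ty": -0.4768},
  {"tx": -0.5824,"ty": -0.4768},
  {"tx": -0.5824,"ty": -0.4768},
  {},
  {},
])

```text
t: 11.2
eef_pos: [480.8, -187.1, 99.9]
tcp_rot: [-2.067, -2.365, -0.001]
contact_force: [0.2, 0.4, -1.8]
gripper_width: 0.412
grasp_force: 41.0
```

```bash
python3 -c "
from h import *
go(483.7,-188.3,14.5,.139)"
```

```text
at [ 480.8 -187.1   99.9] rot [ 0.    -0.001 -0.005] then d [-1.6  2.7 85.4] q7 -0.16
```

Converted, 35 mm is 0.56, 10 mm is 0.16.

hand_motion([
  {"tx": -0.024,"ty": 0.04,"tz": 0.56},
  {"tz": 0.56},
  {"tz": 0.16},
  {"tz": 0.08},
  {},
  {},
])

```text
t: 11.95
eef_pos: [484.1, -189.0, 16.2]
tcp_rot: [2.067, 2.364, 0.001]
contact_force: [-0.3, -0.1, -2.1]
gripper_width: 0.411
grasp_force: 40.9
```

hand_motion([
  {},
  {},
  {},
], finger_gap=0.53)

```text
t: 12.32
eef_pos: [483.5, -189.0, 15.5]
tcp_rot: [2.068, 2.365, 0.0]
contact_force: [-0.8, 0.5, -0.1]
gripper_width: 0.531
grasp_force: 0.0
```

hand_motion([
  {"tz": -0.32},
  {"tz": -0.64},
  {"tz": -0.56},
  {},
])

```text
t: 12.82
eef_pos: [485.0, -189.4, 112.6]
tcp_rot: [2.065, 2.361, 0.004]
contact_force: [0.3, 0.8, -0.3]
gripper_width: 0.534
grasp_force: 0.0
```

```bash
python3 -c "
from h import *
go(643.6,-41.2,110,.188)"
```

```text
at [ 485.  -189.4  112.6] rot [ 0.005  0.002 -0.055] then d [115.9 183.5   2.6] q7 -0.15
```

Converted, 46 mm is 0.736, 29 mm is 0.464, -0.05 rad / 2 = -0.025.

hand_motion([
  {"rz": -0.025},
  {"tx": 0.464,"ty": 0.736},
  {"tx": 0.464,"ty": 0.736},
  {"tx": 0.464,"ty": 0.736},
  {"tx": 0.464,"ty": 0.736},
  {},
  {},
], finger_gap=1)

```text
t: 13.7
eef_pos: [641.6, -41.8, 108.5]
tcp_rot: [-2.005, -2.416, 0.005]
contact_force: [-0.1, -1.0, 0.1]
gripper_width: 1.0
grasp_force: 0.0
```

```bash
python3 -c "
from h import *
go(643.6,-41.2,11,.188)"
```

```text
at [641.6 -41.8 108.5] rot [-0.004  0.001 -0.003] then d [ 0.2  2.1 97.5] q7 -0.24
```

Converted, 40 mm is 0.64, 35 mm is 0.56.

hand_motion([
  {"ty": 0.032,"tz": 0.64},
  {"tz": 0.56},
  {"tz": 0.24},
  {"tz": 0.112},
  {},
])

```text
t: 14.32
eef_pos: [645.2, -41.2, 13.7]
tcp_rot: [2.008, 2.415, 0.0]
contact_force: [-0.3, -0.3, -0.9]
gripper_width: 1.001
grasp_force: 0.0
```

hand_motion([
  {},
  {},
  {},
  {},
  {},
  {},
], finger_gap=0, squeeze=40)

```text
t: 15.08
eef_pos: [645.4, -40.9, 14.5]
tcp_rot: [2.007, 2.415, 0.0]
contact_force: [-1.7, -0.8, 5.2]
gripper_width: 0.527
grasp_force: 40.6
```

hand_motion([
  {"tz": -0.32},
  {"tz": -0.64},
  {"tz": -0.48},
  {},
])

```text
t: 15.58
eef_pos: [647.3, -40.5, 106.9]
tcp_rot: [2.005, 2.412, 0.007]
contact_force: [-0.4, -0.5, -2.4]
gripper_width: 0.526
grasp_force: 41.5
```

```bash
python3 -c "
from h import *
go(448,147.2,100,.188)"
```

```text
at [647.3 -40.5 106.9] rot [ 0.007  0.001 -0.004] then d [ 221.6 -160.7    6.9] q7 -0.25
```

Converted, 44.3 mm is 0.7088, -32.1 mm is -0.5136.

hand_motion([
  {"tx": 0.7088,"ty": -0.5136,"tz": 0.016},
  {"tx": 0.7088,"ty": -0.5136,"tz": 0.016},
  {"tx": 0.7088,"ty": -0.5136,"tz": 0.016},
  {"tx": 0.7088,"ty": -0.5136,"tz": 0.016},
  {"tx": 0.7088,"ty": -0.5136,"tz": 0.016},
  {},
  {},
])

```text
t: 16.45
eef_pos: [446.8, 147.3, 98.0]
tcp_rot: [2.007, 2.416, -0.001]
contact_force: [0.3, -0.3, -2.1]
gripper_width: 0.529
grasp_force: 41.6
```

```bash
python3 -c "
from h import *
go(448,147.2,18,.188)"
```

```text
at [446.8 147.3  98. ] rot [-0.     0.001 -0.004] then d [-0.3  1.1 80. ] q7 -0.79
```

Converted, 35 mm is 0.56, 30 mm is 0.48.

hand_motion([
  {"ty": 0.016,"tz": 0.56},
  {"tz": 0.48},
  {"tz": 0.16},
  {"tz": 0.08},
  {},
  {},
])

```text
t: 17.2
eef_pos: [448.3, 147.8, 19.0]
tcp_rot: [2.008, 2.415, 0.002]
contact_force: [0.8, -0.9, -2.2]
gripper_width: 0.527
grasp_force: 41.6
```

hand_motion([
  {},
  {},
  {},
], finger_gap=0.62)

```text
t: 17.58
eef_pos: [447.8, 147.8, 18.5]
tcp_rot: [2.008, 2.416, 0.001]
contact_force: [-0.8, -1.1, -0.3]
gripper_width: 0.619
grasp_force: 0.0
```

hand_motion([
  {"tz": -0.32},
  {"tz": -0.64},
  {"tz": -0.56},
  {},
])

```text
t: 18.08
eef_pos: [449.1, 148.2, 115.3]
tcp_rot: [2.008, 2.414, 0.007]
contact_force: [0.3, 0.5, -0.2]
gripper_width: 0.617
grasp_force: 0.0
```

```bash
python3 -c "
from h import *
go(629.2,245.8,110,.188)"
```

```text
at [449.1 148.2 115.3] rot [ 0.005 -0.001 -0.005] then d [ 62.2 195.2   5.3] q7 -0.79
```

Converted, 48.8 mm is 0.7808, 15.5 mm is 0.248.

hand_motion([
  {"tx": 0.248,"ty": 0.7808,"tz": 0.016},
  {"tx": 0.248,"ty": 0.7808,"tz": 0.016},
  {"tx": 0.248,"ty": 0.7808,"tz": 0.016},
  {"tx": 0.248,"ty": 0.7808,"tz": 0.016},
  {},
  {},
], finger_gap=0.7)

```text
t: 18.82
eef_pos: [626.6, 243.6, 107.6]
tcp_rot: [-2.007, -2.416, 0.006]
contact_force: [-0.3, -0.2, -1.0]
gripper_width: 0.698
grasp_force: 0.0
```

```bash
python3 -c "
from h import *
go(629.2,245.8,14,.188)"
```

```text
at [626.6 243.6 107.6] rot [-0.003  0.002 -0.003] then d [ 1.6  3.  93.6] q7 -0.62
```

Converted, 40 mm is 0.64, 35 mm is 0.56.

hand_motion([
  {"tx": 0.024,"ty": 0.04,"tz": 0.64},
  {"tz": 0.56},
  {"tz": 0.192},
  {"tz": 0.112},
  {},
])

```text
t: 19.45
eef_pos: [630.6, 246.5, 16.0]
tcp_rot: [2.008, 2.416, 0.001]
contact_force: [0.5, 0.2, 1.0]
gripper_width: 0.704
grasp_force: 0.0
```

hand_motion([
  {},
  {},
  {},
  {},
  {},
  {},
], finger_gap=0, squeeze=40)

```text
t: 20.2
eef_pos: [630.9, 246.6, 16.3]
tcp_rot: [2.008, 2.416, 0.002]
contact_force: [-1.3, -0.6, 5.5]
gripper_width: 0.227
grasp_force: 39.1
```

hand_motion([
  {"tz": -0.32},
  {"tz": -0.64},
  {"tz": -0.56},
  {},
])

```text
t: 20.7
eef_pos: [632.7, 247.8, 114.6]
tcp_rot: [2.007, 2.414, 0.011]
contact_force: [0.4, -0.6, -0.9]
gripper_width: 0.226
grasp_force: 39.1
```

```bash
python3 -c "
from h import *
go(435.3,214,110,.188)"
```

```text
at [632.7 247.8 114.6] rot [ 0.007 -0.002 -0.004] then d [   3.7 -200.2    4.6] q7 -0.62
```

Converted, -50 mm is -0.8, 1 mm is 0.016.

hand_motion([
  {"tx": 0.016,"ty": -0.8,"tz": 0.016},
  {"tx": 0.016,"ty": -0.8,"tz": 0.016},
  {"tx": 0.016,"ty": -0.8,"tz": 0.016},
  {"tx": 0.016,"ty": -0.8,"tz": 0.016},
  {},
  {},
])

```text
t: 21.45
eef_pos: [433.7, 214.1, 106.3]
tcp_rot: [2.007, 2.416, 0.001]
contact_force: [-0.3, 0.5, -0.6]
gripper_width: 0.222
grasp_force: 39.3
```

```bash
python3 -c "
from h import *
go(435.3,214,20,.188)"
```

```text
at [433.7 214.1 106.3] rot [ 0.001 -0.    -0.004] then d [-0.4  1.5 86.3] q7 -0.92
```

Converted, 35 mm is 0.56, 11 mm is 0.176.

hand_motion([
  {"ty": 0.024,"tz": 0.56},
  {"tz": 0.56},
  {"tz": 0.176},
  {"tz": 0.08},
  {},
  {},
])

```text
t: 22.2
eef_pos: [435.2, 214.3, 21.1]
tcp_rot: [2.008, 2.415, 0.003]
contact_force: [-0.4, 0.3, -0.3]
gripper_width: 0.221
grasp_force: 39.3
```

hand_motion([
  {},
  {},
  {},
], finger_gap=0.4)

```text
t: 22.58
eef_pos: [434.7, 214.0, 20.5]
tcp_rot: [2.008, 2.416, 0.0]
contact_force: [-0.4, -0.3, 0.2]
gripper_width: 0.401
grasp_force: 0.0
```

hand_motion([
  {"tz": -0.32},
  {"tz": -0.64},
  {"tz": -0.64},
  {"tz": -0.32},
  {},
])

```text
t: 23.2
eef_pos: [435.4, 214.3, 141.5]
tcp_rot: [2.008, 2.415, 0.005]
contact_force: [0.6, 0.2, -0.4]
gripper_width: 0.402
grasp_force: 0.0
```

```bash
python3 -c "
from h import *
go(649.6,155.9,140,.139)"
```

```text
at [435.4 214.3 141.5] rot [ 0.003 -0.001  0.044] then d [-87.5 204.    1.5] q7 -0.89
```

Converted, 51 mm is 0.816, -21.9 mm is -0.3504, 0.045 rad / 2 = 0.0225.

hand_motion([
  {"rz": 0.0225},
  {"tx": -0.3504,"ty": 0.816},
  {"tx": -0.3504,"ty": 0.816},
  {"tx": -0.3504,"ty": 0.816},
  {"tx": -0.3504,"ty": 0.816},
  {},
  {},
], finger_gap=1)

```text
t: 24.08
eef_pos: [647.1, 155.8, 138.4]
tcp_rot: [-2.06, -2.369, 0.004]
contact_force: [-1.3, 0.1, 0.2]
gripper_width: 0.997
grasp_force: 0.0
```

```bash
python3 -c "
from h import *
go(649.6,155.9,13,.139)
im,d=r.get_image('side'); cv2.imwrite('pics/s3.png',im[80:330,200:450].repeat(2,0).repeat(2,1))"
```

```text
at [647.1 155.8 138.4] rot [-0.004  0.    -0.   ] then d [ -0.3   2.5 125.4] q7 -0.54
```

View pics/s3.png

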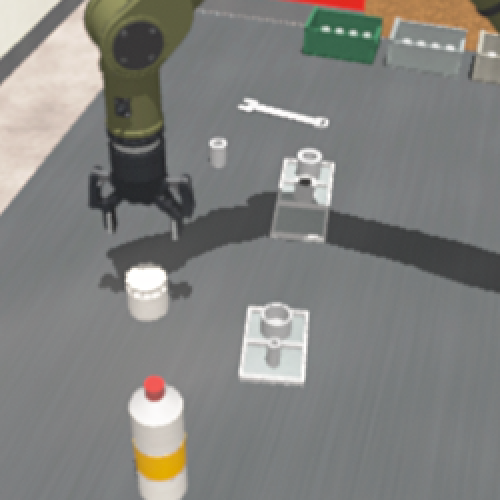

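The side view shows the piston (277,318) and slim spacer (273,350) standing in separate compartments of the short tray. The wide spacer (309,160) and nut (305,183) are in the long tray's narrow ones. The gripper hovers over the filter (147,292).

Converted, 40 mm is 0.64, 25 mm is 0.4.

hand_motion([
  {"ty": 0.032,"tz": 0.64},
  {"tz": 0.64},
  {"tz": 0.4},
  {"tz": 0.24},
  {"tz": 0.08},
  {},
])

```text
t: 24.88
eef_pos: [650.8, 156.2, 15.9]
tcp_rot: [2.061, 2.37, 0.001]
contact_force: [-0.4, 0.3, -0.2]
gripper_width: 1.0
grasp_force: 0.0
```

hand_motion([
  {},
  {},
  {},
  {},
  {},
], finger_gap=0, squeeze=50)

```text
t: 25.5
eef_pos: [651.1, 156.0, 16.9]
tcp_rot: [2.062, 2.37, 0.002]
contact_force: [-2.7, -0.7, 4.9]
gripper_width: 0.71
grasp_force: 54.0
```

hand_motion([
  {"tz": -0.32},
  {"tz": -0.64},
  {"tz": -0.64},
  {},
])

```text
t: 26.0
eef_pos: [653.5, 157.0, 120.2]
tcp_rot: [2.06, 2.367, 0.012]
contact_force: [0.2, 0.5, -3.7]
gripper_width: 0.712
grasp_force: 55.5
```

```bash
python3 -c "
from h import *
go(473.2,-113,115,.139)"
```

```text
at [653.5 157.  120.2] rot [ 0.008 -0.002 -0.   ] then d [-242.4 -216.     5.2] q7 -0.56
```

Converted, -34.6 mm is -0.5536, -30.8 mm is -0.4928.

hand_motion([
  {"tx": -0.5536,"ty": -0.4928,"tz": 0.008},
  {"tx": -0.5536,"ty": -0.4928,"tz": 0.008},
  {"tx": -0.5536,"ty": -0.4928,"tz": 0.008},
  {"tx": -0.5536,"ty": -0.4928,"tz": 0.008},
  {"tx": -0.5536,"ty": -0.4928,"tz": 0.008},
  {"tx": -0.5536,"ty": -0.4928,"tz": 0.008},
  {"tx": -0.5536,"ty": -0.4928,"tz": 0.008},
  {},
  {},
])

```text
t: 27.12
eef_pos: [471.2, -113.5, 111.8]
tcp_rot: [2.062, 2.37, 0.002]
contact_force: [1.2, 0.9, -2.3]
gripper_width: 0.709
grasp_force: 55.6
```

```bash
python3 -c "
from h import *
go(473.2,-113,20.5,.139)"
```

```text
at [ 471.2 -113.5  111.8] rot [ 0.001 -0.001 -0.   ] then d [ 0.2  2.1 91.3] q7 -0.37
```

Converted, 40 mm is 0.64, 36 mm is 0.576.

hand_motion([
  {"ty": 0.032,"tz": 0.64},
  {"tz": 0.576},
  {"tz": 0.16},
  {"tz": 0.064},
  {},
  {},
  {},
])

```text
t: 28.0
eef_pos: [473.2, -113.9, 22.5]
tcp_rot: [2.062, 2.369, 0.001]
contact_force: [0.3, 0.2, -2.6]
gripper_width: 0.714
grasp_force: 55.9
```

hand_motion([
  {},
  {},
  {},
], finger_gap=0.9)

```text
t: 28.38
eef_pos: [472.9, -113.7, 21.9]
tcp_rot: [2.062, 2.37, 0.0]
contact_force: [-0.0, 0.6, -0.6]
gripper_width: 0.903
grasp_force: 0.0
```

hand_motion([
  {"tz": -0.32},
  {"tz": -0.64},
  {"tz": -0.8},
  {"tz": -0.8},
  {"tz": -0.8},
  {},
  {},
])

```text
t: 29.25
eef_pos: [472.0, -114.0, 231.4]
tcp_rot: [-2.062, -2.37, 0.002]
contact_force: [0.4, 0.0, -0.1]
gripper_width: 0.899
grasp_force: 0.0
```

hand_motion([
  {"tx": 0.8},
  {"tx": 0.8},
  {"tx": 0.8},
  {},
  {},
])

```text
t: 29.88
eef_pos: [451.1, 34.1, 230.6]
tcp_rot: [-2.061, -2.37, 0.005]
contact_force: [0.9, -1.0, -0.1]
gripper_width: 0.899
grasp_force: 0.0
```

```bash
python3 - <<'E'
from h import *
for n in ("top","side"):
    im,d=r.get_image(n); cv2.imwrite(f"pics/{n}4.png",im); np.save(f"{n}4.npy",d)
a=cv2.imread("pics/side4.png")[130:300,250:400]; cv2.imwrite("pics/s4c.png",cv2.resize(a,None,fx=3.5,fy=3.5,interpolation=cv2.INTER_CUBIC))
E
```

```text
(no output)
```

View pics/s4c.png

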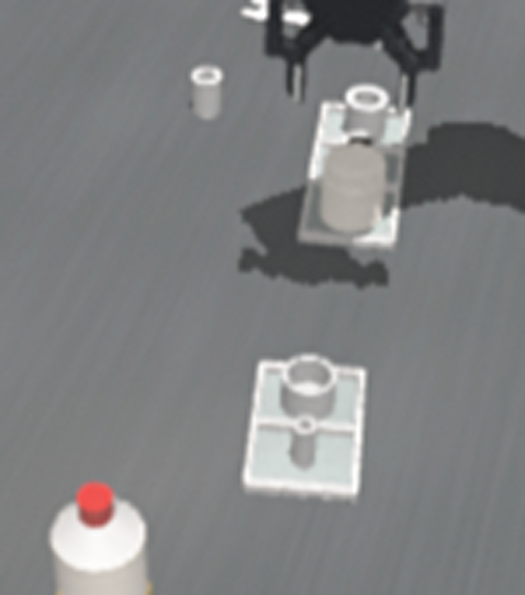

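View pics/top4.png

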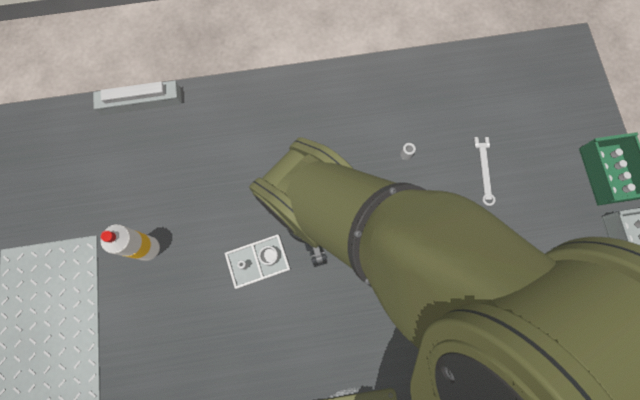

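The side crop shows the piston, slim spacer, filter and wide spacer seated, and the middle spacer, can and spanner untouched. The arm hides the nut and, in the top view, the long tray, so I'll swing it clear for one check.

hand_motion([
  {"tx": -0.96},
  {"tx": -0.96},
  {"tx": -0.96},
  {"tx": -0.96},
  {"tx": -0.96},
  {"tx": -0.96},
  {"tx": -0.96},
  {"tx": -0.96,"ty": -0.32},
  {"tx": -0.96,"ty": -0.8},
  {"tx": -0.96,"ty": -0.8},
])

```text
t: 31.22
eef_pos: [429.7, -551.7, 230.8]
tcp_rot: [-2.064, -2.367, 0.001]
contact_force: [-0.2, -0.7, -0.0]
gripper_width: 0.895
grasp_force: 0.0
```

hand_motion([
  {"tx": -0.64,"ty": -0.8},
  {"ty": -0.8},
  {},
  {},
])

```text
t: 31.72
eef_pos: [339.4, -601.3, 231.4]
tcp_rot: [-2.064, -2.368, -0.001]
contact_force: [1.4, -0.2, -0.1]
gripper_width: 0.899
grasp_force: 0.0
```

```bash
python3 - <<'E'
from h import *
n="top"; im,d=r.get_image(n); W=cloud(n,d); cv2.imwrite("pics/t5.png",cv2.resize(im[125:305,205:445],None,fx=3.3,fy=3.3,interpolation=cv2.INTER_CUBIC))
for k,x,y,h in (("wide",491.5,-252,48),("nut",484,-189,35),("filt",473,-113,75),("pist",448,148,39),("slim",435,214,48),("mid",663,-245,45)):
    m=(np.linalg.norm(W[...,:2]-[x,y],axis=2)<36)&(abs(W[...,2]-h)<6); ys,xs=np.nonzero(m)
    if len(xs)<5: print(k,"few"); continue
    P=cast(n,np.c_[xs,ys],h); c,q=cv2.minEnclosingCircle(np.float32(P[:,:2]))
    T,a=((482,-176.5),.139) if k in("wide","nut","filt") else ((441.5,180.5),.188)
    v=np.array(c)-T; print(k,"z %.1f"%np.median(W[m][:,2]),np.round(c,1),"r%.1f"%q,"tray x %.1f y %.1f"%(v@[np.cos(a),np.sin(a)],v@[-np.sin(a),np.cos(a)]))
E
```

```text
wide z 48.5 [ 491.7 -251.6] r22.5 tray x -0.7 y -75.7
nut z 36.2 [ 485.  -188.7] r20.3 tray x 1.3 y -12.5
filt z 74.2 [ 472.9 -113.2] r30.0 tray x -0.2 y 64.0
pist z 39.5 [448.4 149.1] r24.0 tray x 0.9 y -32.2
slim z 48.2 [435.7 213.7] r10.2 tray x 0.5 y 33.7
mid z 45.2 [ 663.2 -244.7] r16.8 tray x 138.4 y -459.2
```

View pics/t5.png

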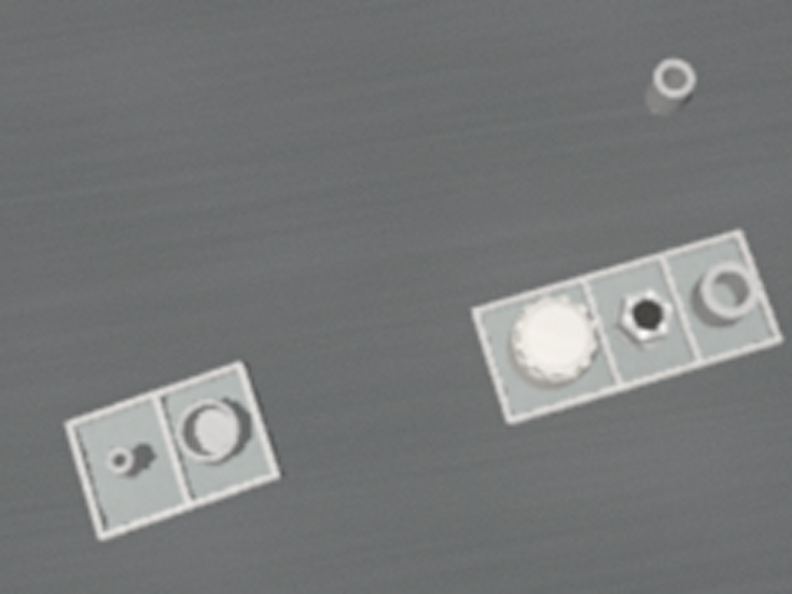

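All five parts stand centred in their compartments: filter (555,340), nut (645,316), wide spacer (726,293), slim spacer (120,460) and piston (213,430). Their top heights are right for resting on the tray floor, and the middle spacer (673,80) has not moved.

```bash
python3 -c "
from cell import r
print(r.sign_off())"
```

```text
the job is handed in; nothing more can be done
None
```

Both kits are made up and the job is handed in after about 32 s of the 128 s allowed: the final pictures show all five parts upright and centred in their compartments, and the middle-sized spacer, spray can and spanner where they were; the hand-in returned no verdict.

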